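# Tip an inspection cover over the step of its fixture and push it home

### The arm

A 7-joint arm with a two-finger parallel gripper is mounted at the origin on a cart in front of the work surface, level with it; the furniture and walls round the work are solid. World frame = base frame: x ahead of the robot, y to its left, z up, the work surface at z = 0. Lengths are in m, angles in rad, forces in N, time in s.
With the tool pointing down it reaches from about 0.425 to 0.925 m from the base axis. Payload 6.8 kg.
Tool frame: the origin (TCP) lies between the finger pads; the fingertips stand finger_overhang ahead of it and the grasp point (between the pads) lies 6 mm ahead of it (finger_overhang is the distance from the TCP to the fingertips, in m); z points along the fingers, y is the line along which they close (so a half turn about z gives the same grasp; the last joint's range is limited). The gripper opens to 85 mm and grips with 20 to 120 N. Pads are 22 mm wide; open, the fingers measure 114 mm over their backs; the gripper's body (76 mm by 85 mm) begins 54 mm behind the grasp point. The pads swing forward as they close: fully open they stand 13 mm farther back than shut.
Start: joints at [-1.447, 0.477, 0.022, 1.555, -0.011, 1.109, -0.083], TCP at [0.155, 0.657, 0.256] pointing down, gripper open.
Joint ranges: [-2.96, 2.96], [-0.34, 2.1], [-1.41, 1.46], [0.24, 2.44], [-1.37, 4.51], [0.17, 1.92], [-2.96, 2.96]. Speed limits (rad/s): [2.39, 2.39, 3.14, 3.14, 3.14, 3.14, 3.14].

### API

Orientations are given as a unit quaternion [w, x, y, z].
In Python, from station import * gives the robot as it stands.
- The arm moves only by the tool drive_tool, never from a script. Its argument "increments" is a list of rows, each an object of numbers: "claw": the finger opening in m, from 0 to 0.0854; "dx", "dy", "dz": the shift along the tool's x, y, z in m; "wx", "wy", "wz": the turn, a rotation vector about the tool's x, y, z in degrees. A call has 1 to 20 rows; each row shifts and turns the commanded pose from where the row before left it, along the tool's axes as they then stand; what a row does not reach is not made up. A row lasts 1/8 s, in which the tool goes at most 62.5 mm and 10.7 degrees, less where a joint would pass 70% of its speed; a pose out of reach is approached as far as the arm can. A call with a gripper value outside its range is refused whole. The fingers move at their own pace and stop on an object; "newtons" is the grip in N (left out, the last holds). Time passes only in rows, so rows that do not move let the fingers close. It gives the time, the measured TCP pose, the force, the opening and the grip force at its end, in the units of the state.
- get_obs(): the state, without advancing time (a new reading comes with each control period).
- read_camera(name): name is "scene" or "top" or "wrist"; returns (picture, depth): 480x640x3 uint8, red, green, blue; 480x640 float32, m along the optical axis (not along the pixel's ray), 0 where there is no reading.
- calibration(name): a dict with "intrinsics" (3x3 intrinsics, pixels), "R" (3x3) and "t" (3): a world point X has camera coordinates R X + t; the wrist camera has in their place "mount" (4x4, takes a point from camera to tool coordinates, whose origin is the TCP and whose axes are the flange's). Camera axes: x right, y down, z forward; pixel columns grow to the right and rows downward; lengths in m; the calibration is good to about 2 mm. A picture is of the moment at which its call begins: read the wrist's pose just before it. calibration takes no time and is no camera call.
- hand_in(): hands the job in; it is judged then, once.
The state is a dict: "t": time; "q": joint angles; "joint_vel": joint speeds; "joint_torque": joint torques, N m; "eef_pos": TCP position; "tool_rot": TCP orientation; "contact_force": force on the tool from outside, world axes, zero at the start; "torque": the same for the moment, N m; "gripper_width": opening from 0.0 (shut) to 1.0 (fully open); "grasp_force": force on a finger pad.
Only numpy, scipy, OpenCV 4.12 (cv2) and the standard library are available. Lean on these libraries where they do the work, as an engineer would, in place of code of your own. Each camera call takes 0.05 s, during which the arm holds its last target. There are 200 camera calls.

### The job

The flat inspection cover lies upside down in front of the low fixture, propped up on its two thumb screws. Without gripping or lifting it off, push its raised edge so that the opposite edge butts against the front step of the fixture and the cover tips up and flips over onto the fixture, screws up; then push it on until its far edge is flush against the fence at the back, lying wholly on the fixture. Leave the things around it where they are.

Things in the scene. Friction and masses are not known exactly. Their poses are not given: they have to be found in the camera images.
- fixture: base fixed to the bench: dark steel slab 140 (x) x 210 (y) x 18 mm high, with an aluminium fence along its far edge, 14 mm thick, top 34 mm above the bench. Origin: centre of the underside. x points from the front step to the fence, z up. The front step is its upright front face, 18 mm high, at x = -70 mm; the fence's near face is at x = +56 mm. Turned up to 23 degrees either way.
- cover: loose flat aluminium cover 80 (x) x 150 (y) x 8 mm, about 0.2 kg, two black thumb screws (diameter 20 mm) standing 26 mm above its top face at x = +22, y = +-52 mm. Origin: centre of the bare underside; z points out of the screw face, x towards the edge near the screws. Starts upside down (z down), sloping 27 degrees. When home: origin at fixture x = +16, z = 18 mm, x along the fixture's x.
- screw_edge (a point): middle of the cover's long edge near the screws, at half thickness (cover x = +40, z = +4 mm). At the start it is the raised edge, towards the robot: corners 36 and 43 mm above the bench, 72 mm horizontally from the plain edge, with nothing under its middle (84 mm clear between the screws). At the end it is against the fence.
- plain_edge (a point): middle of the cover's other long edge, at half thickness (cover x = -40, z = +4 mm). At the start it is down on the bench, 8 to 30 mm in front of the step and parallel to it within 5 degrees. At the end it is the edge towards the robot.
- step_edge (a point): middle of the upper edge of the fixture's front step (fixture x = -70, z = 18 mm)
- solder_spool: bystander: spool 62 mm across, 45 mm high, to the left of the fixture; origin: centre of the underside
- block_dark: bystander: dark setup block with holes, 51 x 76 x 25 mm, to the right of the fixture; origin: centre of the underside
- etape: bystander: small tape roll about 70 mm across, 19 mm high, left of the cover; origin: centre of the underside
- marker: bystander: marker pen 135 mm long, 17 mm thick, lying right of the cover, pointing roughly along the fixture's x; origin: centre of the underside
Not all that is in view belongs to the job. There is more than one size of the cover; the one meant has the size given above.

How it is judged:
By the outcome, as a careful person would: the job done as asked, in the order asked, and still so for the second after the job is handed in, with the robot touching nothing.
It also fails if it takes over 54 s, if anything falls off the work surface, if the arm or the gripper's body presses on something with over 40 N, if the wrist force passes 120 N, or if a joint passes its speed limit or range.

## Working session

There is one attempt and no reset: what is moved stays moved. The work goes in short steps, Python scripts to look and compute and a tool call to move; the robot and the scene stay as the last step left them, time stands still between calls to the robot, and variables do not carry over. Pictures are saved under pics/ and viewed, at most 12 in all, crops included, and the job is handed in when it is done.

Besides the shell and the picture viewer there is one more tool, called after ">>>" by a JSON object that holds its "method" and its "body", one argument or row to a line. drive_tool: Moves the arm, as the interface text tells. Its arguments: {"type":"object","properties":{"increments":{"type":"array","items":{"type":"object","properties":{"claw":{"type":"number"},"dx":{"type":"number"},"dy":{"type":"number"},"dz":{"type":"number"},"wx":{"type":"number"},"wy":{"type":"number"},"wz":{"type":"number"}}}},"newtons":{"type":"number"}},"required":["increments"]}

```bash
mkdir -p pics; ls; cat > h.py <<'E'
from station import *
import numpy as np, cv2
def snap(n,f):
    p,d=read_camera(n); cv2.imwrite('pics/'+f+'.png',p[:,:,::-1]); np.savez('pics/'+f,p=p,d=d); return p,d
def pts(n,d):
    c=calibration(n);K=np.array(c['intrinsics']);v,u=np.mgrid[:480,:640]
    X=np.stack([(u-K[0,2])/K[0,0]*d,(v-K[1,2])/K[1,1]*d,d],-1)
    return (X-np.array(c['t']))@np.array(c['R'])
E
python3 - <<'E'
from h import *
o=get_obs();print(o)
snap('top','top0');snap('scene','scene0')
print(calibration('top'))
E
```

```text
pics
{'t': 0.0, 'q': array([-1.44710688,  0.47782561,  0.02234445,  1.55647824, -0.01147255,
        1.10929676, -0.08311894]), 'joint_vel': array([ 9.72757958e-04,  1.66828491e-03,  1.51382200e-03,  1.12494736e-03,
        9.01839511e-05, -1.97463345e-04,  8.08226333e-05]), 'joint_torque': array([ 7.16026370e-04, -5.96442103e+01,  1.60884205e+00, -2.81196731e+01,
        1.24834399e-02,  9.22757172e-03,  1.16523410e-05]), 'eef_pos': array([0.15495459, 0.65639798, 0.25529736]), 'tool_rot': array([-2.49383950e-05,  1.15630221e-01,  9.93291885e-01, -9.39506657e-04]), 'contact_force': array([ 0.4211489 ,  0.46494027, -0.51675228]), 'torque': array([ 0.00660947, -0.02025851,  0.00237828]), 'grasp_force': 0.0, 'gripper_width': 1.00176059650578}
{'intrinsics': array([[579.19209578,   0.        , 328.54638659],
       [  0.        , 579.19209578, 235.14559556],
       [  0.        ,   0.        ,   1.        ]]), 'R': array([[-6.01326576e-04, -9.99869216e-01, -1.61613694e-02],
       [-9.95859787e-01,  2.06783789e-03, -9.08790869e-02],
       [ 9.09006205e-02,  1.60398099e-02, -9.95730788e-01]]), 't': array([0.1112315 , 0.54501997, 1.2980448 ])}
```

View pics/top0.png

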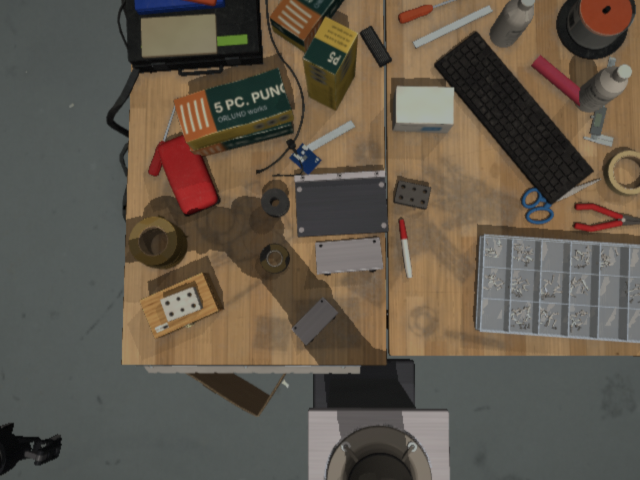

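View pics/scene0.png

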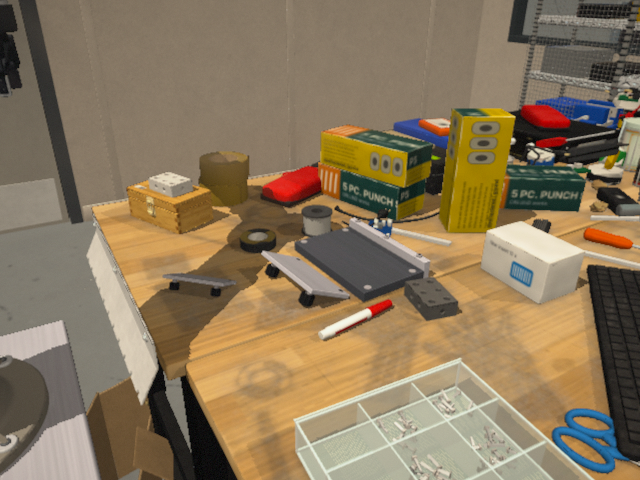

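Two covers are in view: one at top (349,256), directly in front of the fixture, and a smaller one at (316,320) nearer the robot. The first fits the description, being at the step and larger. I'll measure both and confirm in a crop.

```bash
python3 - <<'E'
from h import *
z=np.load('pics/top0.npz');p,d=z['p'],z['d']
P=pts('top',d)
c=cv2.resize(p[160:350,250:440],(760,760),interpolation=cv2.INTER_CUBIC)[:600]
cv2.imwrite('pics/crop0.png',c[:,:,::-1])
for n,u,v in [('bench',300,290),('fix',340,210),('fix2',320,225),('fence',340,175),('cov',350,248),('cov2',350,265),('cov3',325,256),('cov4',375,252),('small',316,320)]: print(n,P[v,u].round(4))
hsv=cv2.cvtColor(p,cv2.COLOR_RGB2HSV)
for n,(u0,u1,v0,v1),lo,hi in [('cover',(308,388,234,278),0.008,.06),('fixslab',(290,392,176,238),.012,.025),('small',(285,345,290,350),0.008,.06),('fence',(290,392,166,184),.028,.04)]:
    Q=P[v0:v1,u0:u1].reshape(-1,3);Q=Q[(Q[:,2]>lo)&(Q[:,2]<hi)]
    r=cv2.minAreaRect((Q[:,:2]*1000).astype(np.float32)); print(n,len(Q),r,cv2.boxPoints(r).round(1).tolist())
E
```

```text
bench [0.4203 0.1769 0.0015]
fix [0.6047 0.0841 0.0133]
fix2 [0.5697 0.1304 0.0148]
fence [0.6824 0.084  0.0359]
cov [0.5166 0.0613 0.0118]
cov2 [0.4765 0.062  0.0371]
cov3 [0.4976 0.1187 0.0234]
cov4 [0.5063 0.0049 0.0279]
small [0.3524 0.1393 0.0157]
cover 2076 ((501.8146667480469, 73.81790161132812), (168.92913818359375, 94.5799331665039), 89.95655822753906) [[454.5, -10.600000381469727], [549.0, -10.699999809265137], [549.2000122070312, 158.1999969482422], [454.6000061035156, 158.3000030517578]]
fixslab 4813 ((611.4742431640625, 81.83008575439453), (127.7425765991211, 210.26095581054688), 2.9508872032165527) [[542.2999877929688, 183.5], [553.0999755859375, -26.399999618530273], [680.7000122070312, -19.899999618530273], [669.7999877929688, 190.10000610351562]]
small 892 ((356.7660827636719, 134.87600708007812), (51.46955871582031, 125.20559692382812), 44.76288604736328) [[294.3999938964844, 161.1999969482422], [382.6000061035156, 72.30000305175781], [419.1000061035156, 108.5], [331.0, 197.39999389648438]]
fence 550 ((680.5306396484375, 85.13581848144531), (15.165186882019043, 209.69493103027344), 3.0071823596954346) [[667.5, 189.39999389648438], [678.5, -20.0], [693.5999755859375, -19.200000762939453], [682.5999755859375, 190.1999969482422]]
```

View pics/crop0.png

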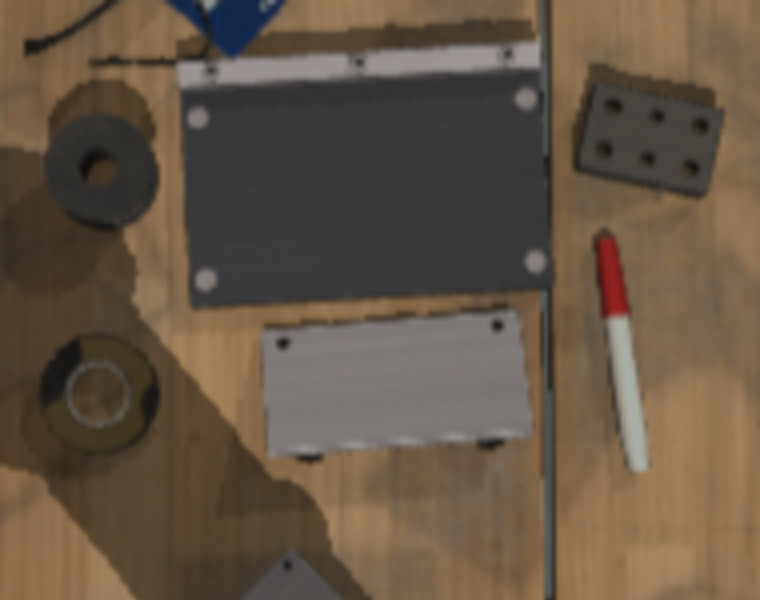

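The crop shows the cover meant, with corners at crop px (264,328), (516,312), (531,437) and (269,456) and its screws peeking out underneath. The fixture is behind it, the tape roll is at (98,393), the spool at (100,170), the block at (650,140) and the marker at (620,350).

```bash
python3 - <<'E'
from h import *
import station; print([n for n in dir(station) if not n.startswith('_')], getattr(station,'finger_overhang',None))
c=calibration('top');K=np.array(c['intrinsics']);R=np.array(c['R']);t=np.array(c['t']);C=-R.T@t
def ray(u,v,z):
    w=R.T@np.linalg.solve(K,[u,v,1]);return C+w*(z-C[2])/w[2]
cr=lambda a,b,z:ray(250+a/4-.4,160+b/4-.4,z)
A=[cr(264,328,.007),cr(516,312,.007),cr(531,437,.036),cr(269,456,.036)]
F=[cr(192,307,.018),cr(550,289,.018),cr(180,90,.018),cr(541,68,.018)]
for n,L in(('cover FL FR NR NL',A),('fix fl fr',F)):print(n,(np.array(L)*1000).round(1).tolist())
print('len',[np.linalg.norm(A[0]-A[1]),np.linalg.norm(A[2]-A[3]),np.linalg.norm((A[0]-A[3])[:2])])
f=(F[0]+F[1])/2;y=(F[0]-F[1])[:2];y/=np.linalg.norm(y);x=np.array([y[1],-y[0]])
print('yaw',np.degrees(np.arctan2(x[1],x[0])),f)
for a in A:print(((a-f)[:2]@x*1e3).round(1),((a-f)[:2]@y*1e3).round(1))
# tool
from scipy.spatial.transform import Rotation as Ro
o=get_obs();q=o['tool_rot'];T=Ro.from_quat(np.r_[q[1:],q[0]]);print(T.as_matrix().round(3))
p,d=snap('wrist','w0');m=calibration('wrist');print(m)
M=np.array(m['mount']);k=np.array(m['intrinsics']);v,u=np.mgrid[:480,:640]
X=np.stack([(u-k[0,2])/k[0,0]*d,(v-k[1,2])/k[1,1]*d,d],-1)@M[:3,:3].T+M[:3,3]
s=(d>0)&(X[...,2]<.08);Q=X[s];print(len(Q),np.percentile(Q,[0,1,50,99,100],axis=0).round(4) if len(Q) else '')
E
```

```text
['PlanningError', 'calibration', 'finger_overhang', 'get_obs', 'hand_in', 'read_camera'] 0.025
cover FL FR NR NL [[531.9, 140.8, 7.0], [540.9, -5.0, 7.0], [467.7, -10.8, 36.0], [457.2, 136.8, 36.0]]
fix fl fr [[543.2, 181.8, 18.0], [553.2, -23.9, 18.0], [669.6, 189.3, 18.0], [681.8, -19.9, 18.0]]
len [np.float64(0.14610915810495703), np.float64(0.1479582928442426), np.float64(0.07481731735214787)]
yaw 2.7707681676888685 [0.54821576 0.07898738 0.018     ]
-13.3 62.5
-11.3 -83.6
-84.7 -85.8
-88.1 62.1
[[-0.973  0.23  -0.   ]
 [ 0.23   0.973 -0.002]
 [-0.    -0.002 -1.   ]]
{'intrinsics': array([[404.82078783,   0.        , 321.61558061],
       [  0.        , 404.82078783, 236.76039549],
       [  0.        ,   0.        ,   1.        ]]), 'mount': array([[-1.99734834e-04, -9.62051236e-01, -2.72868796e-01,
         6.99472543e-02],
       [ 9.99999980e-01, -1.83993406e-04, -8.32771869e-05,
        -2.66724108e-04],
       [ 2.99108613e-05, -2.72868807e-01,  9.62051253e-01,
        -1.16805045e-01],
       [ 0.00000000e+00,  0.00000000e+00,  0.00000000e+00,
         1.00000000e+00]])}
60451 [[-0.0125 -0.0746 -0.0711]
 [-0.0084 -0.0685 -0.0688]
 [ 0.0115 -0.001  -0.0445]
 [ 0.02    0.0674  0.0075]
 [ 0.0218  0.0736  0.0134]]
```

>>> {"method": "drive_tool", "body": {
  "increments": [
    {"claw": 0.03,"dx": -0.038,"dy": -0.0345},
    {"dx": -0.038,"dy": -0.0345},
    {"dx": -0.038,"dy": -0.0345},
    {"dx": -0.038,"dy": -0.0345},
    {"dx": -0.038,"dy": -0.0345},
    {"dx": -0.038,"dy": -0.0345},
    {"dx": -0.038,"dy": -0.0345},
    {"dx": -0.0236,"dy": -0.0455},
    {"dx": -0.0236,"dy": -0.0455},
    {"dx": -0.0236,"dy": -0.0455},
    {"dx": -0.0236,"dy": -0.0455},
    {"dx": -0.0236,"dy": -0.0455},
    {"dx": -0.0236,"dy": -0.0455},
    {"wz": -8.1},
    {"wz": -8.1},
    {},
    {}
  ]
}}

```text
schema error: expected keys claw, dx, dy, dz, wx, wy, wz
```

>>> {"method": "drive_tool", "body": {
  "increments": [
    {"claw": 0.03,"dx": -0.038,"dy": -0.0345,"dz": 0,"wx": 0,"wy": 0,"wz": 0},
    {"claw": 0.03,"dx": -0.038,"dy": -0.0345,"dz": 0,"wx": 0,"wy": 0,"wz": 0},
    {"claw": 0.03,"dx": -0.038,"dy": -0.0345,"dz": 0,"wx": 0,"wy": 0,"wz": 0},
    {"claw": 0.03,"dx": -0.038,"dy": -0.0345,"dz": 0,"wx": 0,"wy": 0,"wz": 0},
    {"claw": 0.03,"dx": -0.038,"dy": -0.0345,"dz": 0,"wx": 0,"wy": 0,"wz": 0},
    {"claw": 0.03,"dx": -0.038,"dy": -0.0345,"dz": 0,"wx": 0,"wy": 0,"wz": 0},
    {"claw": 0.03,"dx": -0.038,"dy": -0.0345,"dz": 0,"wx": 0,"wy": 0,"wz": 0},
    {"claw": 0.03,"dx": -0.0236,"dy": -0.0455,"dz": 0,"wx": 0,"wy": 0,"wz": 0},
    {"claw": 0.03,"dx": -0.0236,"dy": -0.0455,"dz": 0,"wx": 0,"wy": 0,"wz": 0},
    {"claw": 0.03,"dx": -0.0236,"dy": -0.0455,"dz": 0,"wx": 0,"wy": 0,"wz": 0},
    {"claw": 0.03,"dx": -0.0236,"dy": -0.0455,"dz": 0,"wx": 0,"wy": 0,"wz": 0},
    {"claw": 0.03,"dx": -0.0236,"dy": -0.0455,"dz": 0,"wx": 0,"wy": 0,"wz": 0},
    {"claw": 0.03,"dx": -0.0236,"dy": -0.0455,"dz": 0,"wx": 0,"wy": 0,"wz": 0},
    {"claw": 0.03,"dx": 0,"dy": 0,"dz": 0,"wx": 0,"wy": 0,"wz": -8.1},
    {"claw": 0.03,"dx": 0,"dy": 0,"dz": 0,"wx": 0,"wy": 0,"wz": -8.1},
    {"claw": 0.03,"dx": 0,"dy": 0,"dz": 0,"wx": 0,"wy": 0,"wz": 0}
  ]
}}

```text
t: 2.15
eef_pos: [0.4334, 0.0624, 0.2562]
tool_rot: [-0.0, -0.025, 1.0, 0.0]
contact_force: [0.4, 0.8, 0.3]
gripper_width: 0.352
grasp_force: 0.0
```

>>> {"method": "drive_tool", "body": {
  "increments": [
    {"claw": 0.03,"dx": 0,"dy": 0,"dz": 0.05,"wx": 0,"wy": 0,"wz": 0},
    {"claw": 0.03,"dx": 0,"dy": 0,"dz": 0.05,"wx": 0,"wy": 0,"wz": 0},
    {"claw": 0.03,"dx": 0,"dy": 0,"dz": 0.05,"wx": 0,"wy": 0,"wz": 0},
    {"claw": 0.03,"dx": 0,"dy": 0,"dz": 0.04,"wx": 0,"wy": 0,"wz": 0},
    {"claw": 0.03,"dx": 0,"dy": 0,"dz": 0.03,"wx": 0,"wy": 0,"wz": 0},
    {"claw": 0.03,"dx": 0,"dy": 0,"dz": 0,"wx": 0,"wy": 0,"wz": 0},
    {"claw": 0.03,"dx": 0,"dy": 0,"dz": 0,"wx": 0,"wy": 0,"wz": 0}
  ]
}}

```text
t: 3.02
eef_pos: [0.4341, 0.0627, 0.0371]
tool_rot: [0.0, -0.025, 1.0, 0.0]
contact_force: [0.1, 0.1, 0.6]
gripper_width: 0.356
grasp_force: 0.0
```

```bash
python3 - <<'E'
from h import *
p,d=snap('wrist','w1');q,e=snap('scene','s1')
cv2.imwrite('pics/v1.png',np.hstack([cv2.resize(p,(400,300)),cv2.resize(q[180:360,200:440],(400,300))])[:,:,::-1])
E
```

```text
(no output)
```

View pics/v1.png

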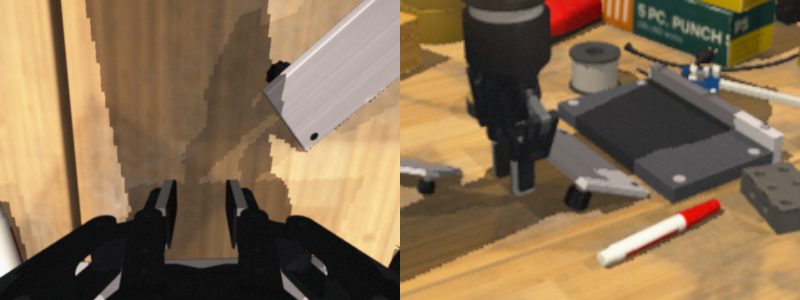

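>>> {"method": "drive_tool", "body": {
  "increments": [
    {"claw": 0.03,"dx": -0.006,"dy": 0,"dz": 0,"wx": 0,"wy": 0,"wz": 0},
    {"claw": 0.03,"dx": -0.006,"dy": 0,"dz": 0,"wx": 0,"wy": 0,"wz": 0},
    {"claw": 0.03,"dx": -0.005,"dy": 0,"dz": 0,"wx": 0,"wy": 0,"wz": 0},
    {"claw": 0.03,"dx": -0.005,"dy": 0,"dz": 0,"wx": 0,"wy": 0,"wz": 0},
    {"claw": 0.03,"dx": -0.005,"dy": 0,"dz": 0,"wx": 0,"wy": 0,"wz": 0},
    {"claw": 0.03,"dx": 0,"dy": 0,"dz": 0,"wx": 0,"wy": 0,"wz": 0}
  ]
}}

```text
t: 3.88
eef_pos: [0.4611, 0.064, 0.0363]
tool_rot: [0.0, -0.025, 1.0, -0.0]
contact_force: [0.4, -0.3, 0.4]
gripper_width: 0.353
grasp_force: 0.0
```

```bash
python3 - <<'E'
from h import *
p,d=snap('top','t2');q,e=snap('scene','s2')
cv2.imwrite('pics/v2.png',np.hstack([cv2.resize(p[160:290,290:400],(400,473),interpolation=2),cv2.resize(q[180:360,240:392],(400,473),interpolation=2)])[:,:,::-1])
E
```

```text
(no output)
```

View pics/v2.png

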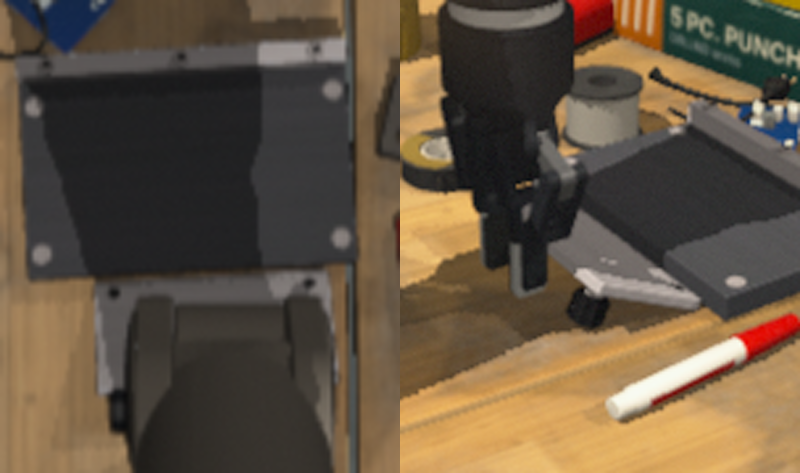

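>>> {"method": "drive_tool", "body": {
  "increments": [
    {"claw": 0.03,"dx": -0.002,"dy": 0,"dz": 0,"wx": 0,"wy": 0,"wz": 0},
    {"claw": 0.03,"dx": -0.002,"dy": 0,"dz": 0,"wx": 0,"wy": 0,"wz": 0},
    {"claw": 0.03,"dx": -0.003,"dy": 0,"dz": -0.005,"wx": 0,"wy": 0,"wz": 0},
    {"claw": 0.03,"dx": -0.003,"dy": 0,"dz": -0.005,"wx": 0,"wy": 0,"wz": 0},
    {"claw": 0.03,"dx": -0.004,"dy": 0,"dz": -0.005,"wx": 0,"wy": 0,"wz": 0},
    {"claw": 0.03,"dx": 0,"dy": 0,"dz": 0,"wx": 0,"wy": 0,"wz": 0}
  ]
}}

```text
t: 4.72
eef_pos: [0.4732, 0.0645, 0.0516]
tool_rot: [-0.001, -0.025, 1.0, 0.0]
contact_force: [-6.7, -1.7, 3.7]
gripper_width: 0.348
grasp_force: 3.3
```

```bash
python3 - <<'E'
from h import *
print(get_obs()['contact_force'])
q,e=snap('scene','s3')
cv2.imwrite('pics/v3.png',cv2.resize(q[180:360,240:440],(600,540),interpolation=2)[:,:,::-1])
E
```

```text
[-6.68645962 -1.69929124  3.73974658]
```

View pics/v3.png

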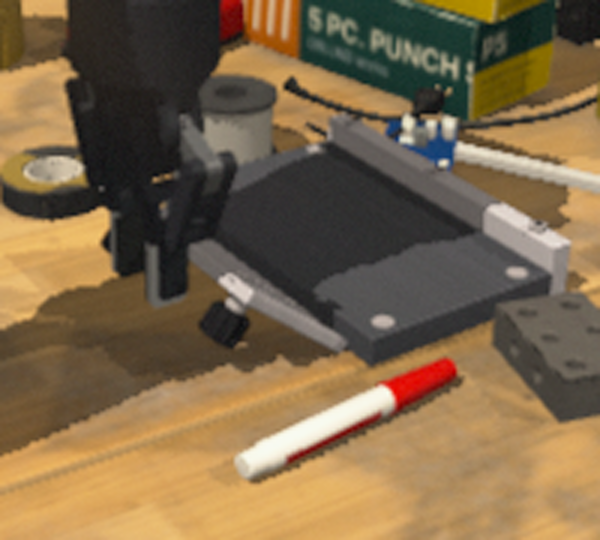

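>>> {"method": "drive_tool", "body": {
  "increments": [
    {"claw": 0.03,"dx": -0.003,"dy": 0,"dz": -0.004,"wx": 0,"wy": 0,"wz": 0},
    {"claw": 0.03,"dx": -0.003,"dy": 0,"dz": -0.004,"wx": 0,"wy": 0,"wz": 0},
    {"claw": 0.03,"dx": -0.004,"dy": 0,"dz": -0.004,"wx": 0,"wy": 0,"wz": 0},
    {"claw": 0.03,"dx": -0.004,"dy": 0,"dz": -0.003,"wx": 0,"wy": 0,"wz": 0},
    {"claw": 0.03,"dx": -0.004,"dy": 0,"dz": -0.003,"wx": 0,"wy": 0,"wz": 0},
    {"claw": 0.03,"dx": -0.004,"dy": 0,"dz": -0.003,"wx": 0,"wy": 0,"wz": 0},
    {"claw": 0.03,"dx": -0.004,"dy": 0,"dz": -0.002,"wx": 0,"wy": 0,"wz": 0},
    {"claw": 0.03,"dx": -0.004,"dy": 0,"dz": -0.002,"wx": 0,"wy": 0,"wz": 0},
    {"claw": 0.03,"dx": -0.004,"dy": 0,"dz": -0.002,"wx": 0,"wy": 0,"wz": 0},
    {"claw": 0.03,"dx": 0,"dy": 0,"dz": 0,"wx": 0,"wy": 0,"wz": 0}
  ]
}}

```text
t: 6.02
eef_pos: [0.509, 0.0664, 0.0785]
tool_rot: [0.0, -0.025, 1.0, 0.0]
contact_force: [-0.6, 0.4, 0.0]
gripper_width: 0.351
grasp_force: 0.1
```

```bash
python3 - <<'E'
from h import *
q,e=snap('scene','s4')
cv2.imwrite('pics/v4.png',cv2.resize(q[180:360,240:440],(600,540),interpolation=2)[:,:,::-1])
E
```

```text
(no output)
```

View pics/v4.png

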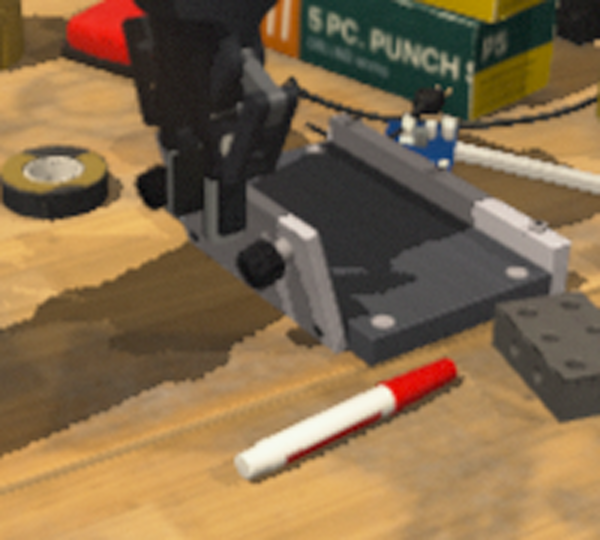

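>>> {"method": "drive_tool", "body": {
  "increments": [
    {"claw": 0.03,"dx": -0.004,"dy": 0,"dz": -0.002,"wx": 0,"wy": 0,"wz": 0},
    {"claw": 0.03,"dx": -0.004,"dy": 0,"dz": -0.002,"wx": 0,"wy": 0,"wz": 0},
    {"claw": 0.03,"dx": -0.004,"dy": 0,"dz": -0.001,"wx": 0,"wy": 0,"wz": 0},
    {"claw": 0.03,"dx": -0.004,"dy": 0,"dz": -0.001,"wx": 0,"wy": 0,"wz": 0},
    {"claw": 0.03,"dx": -0.004,"dy": 0,"dz": 0,"wx": 0,"wy": 0,"wz": 0},
    {"claw": 0.03,"dx": -0.004,"dy": 0,"dz": 0,"wx": 0,"wy": 0,"wz": 0},
    {"claw": 0.03,"dx": -0.004,"dy": 0,"dz": 0,"wx": 0,"wy": 0,"wz": 0},
    {"claw": 0.03,"dx": -0.004,"dy": 0,"dz": 0,"wx": 0,"wy": 0,"wz": 0},
    {"claw": 0.03,"dx": -0.004,"dy": 0,"dz": 0,"wx": 0,"wy": 0,"wz": 0},
    {"claw": 0.03,"dx": -0.004,"dy": 0,"dz": 0,"wx": 0,"wy": 0,"wz": 0},
    {"claw": 0.03,"dx": 0,"dy": 0,"dz": 0,"wx": 0,"wy": 0,"wz": 0},
    {"claw": 0.03,"dx": 0,"dy": 0,"dz": 0,"wx": 0,"wy": 0,"wz": 0}
  ]
}}

```text
t: 7.58
eef_pos: [0.5483, 0.0684, 0.0843]
tool_rot: [-0.0, -0.025, 1.0, 0.0]
contact_force: [0.3, 0.4, -0.1]
gripper_width: 0.35
grasp_force: 0.0
```

```bash
python3 - <<'E'
from h import *
q,e=snap('scene','s5')
cv2.imwrite('pics/v5.png',cv2.resize(q[180:360,240:440],(600,540),interpolation=2)[:,:,::-1])
E
```

```text
(no output)
```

View pics/v5.png

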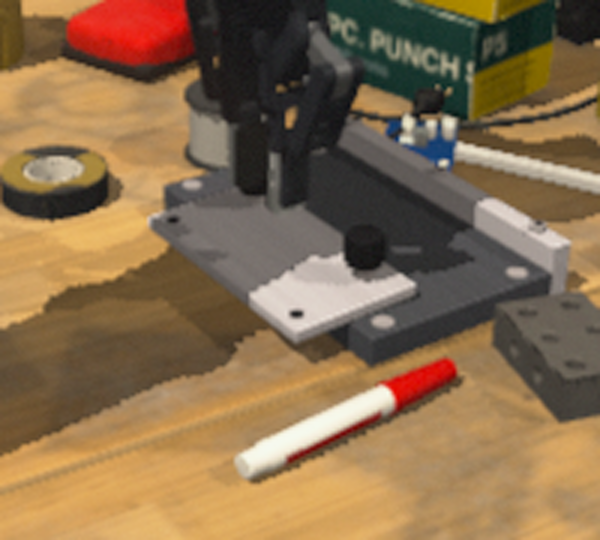

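Flipped: the cover now lies screws up on the fixture, overhanging the step by about 18 mm. Next I back off, shut the fingers and lower them behind the plain edge.

>>> {"method": "drive_tool", "body": {
  "increments": [
    {"claw": 0.03,"dx": 0.022,"dy": 0,"dz": -0.004,"wx": 0,"wy": 0,"wz": 0},
    {"claw": 0,"dx": 0.022,"dy": 0,"dz": 0,"wx": 0,"wy": 0,"wz": 0},
    {"claw": 0,"dx": 0.021,"dy": 0,"dz": 0,"wx": 0,"wy": 0,"wz": 0},
    {"claw": 0,"dx": 0,"dy": 0,"dz": 0,"wx": 0,"wy": 0,"wz": 0},
    {"claw": 0,"dx": 0,"dy": 0,"dz": 0.02,"wx": 0,"wy": 0,"wz": 0},
    {"claw": 0,"dx": 0,"dy": 0,"dz": 0.0205,"wx": 0,"wy": 0,"wz": 0},
    {"claw": 0,"dx": 0,"dy": 0,"dz": 0,"wx": 0,"wy": 0,"wz": 0},
    {"claw": 0,"dx": 0,"dy": 0,"dz": 0,"wx": 0,"wy": 0,"wz": 0}
  ]
}}

```text
t: 8.62
eef_pos: [0.4844, 0.0651, 0.0483]
tool_rot: [0.0, -0.025, 1.0, 0.0]
contact_force: [0.4, -0.2, 0.3]
gripper_width: -0.001
grasp_force: 0.0
```

```bash
python3 - <<'E'
from h import *
print(get_obs()['eef_pos'])
q,e=snap('scene','s6');p,d=snap('top','t6')
cv2.imwrite('pics/v6.png',np.hstack([cv2.resize(p[160:290,290:400],(400,473),interpolation=2),cv2.resize(q[200:360,260:395],(400,473),interpolation=2)])[:,:,::-1])
P=pts('top',d);c=P[236:252,300:390].reshape(-1,3)
E
```

```text
[0.48435243 0.06509058 0.04827864]
```

View pics/v6.png

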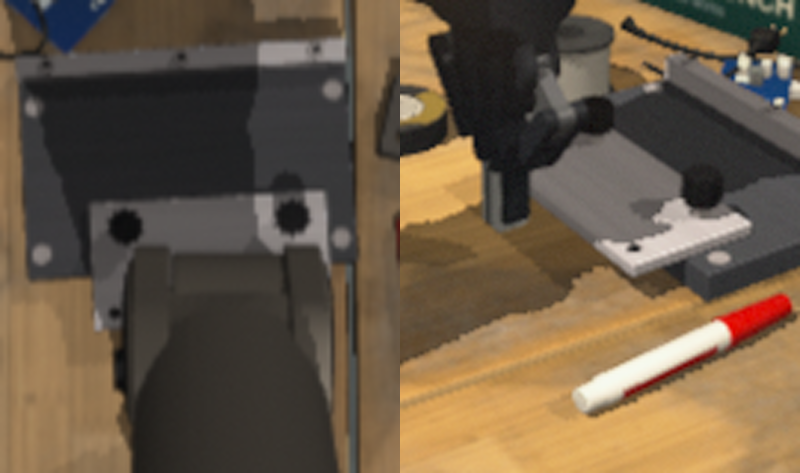

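>>> {"method": "drive_tool", "body": {
  "increments": [
    {"claw": 0,"dx": 0,"dy": 0,"dz": 0.0015,"wx": 0,"wy": 0,"wz": 0},
    {"claw": 0,"dx": -0.008,"dy": 0,"dz": 0,"wx": 0,"wy": 0,"wz": 0},
    {"claw": 0,"dx": -0.008,"dy": 0,"dz": 0,"wx": 0,"wy": 0,"wz": 0},
    {"claw": 0,"dx": -0.006,"dy": 0,"dz": 0,"wx": 0,"wy": 0,"wz": 0},
    {"claw": 0,"dx": -0.005,"dy": 0,"dz": 0,"wx": 0,"wy": 0,"wz": 0},
    {"claw": 0,"dx": -0.005,"dy": 0,"dz": 0,"wx": 0,"wy": 0,"wz": 0},
    {"claw": 0,"dx": -0.005,"dy": 0,"dz": 0,"wx": 0,"wy": 0,"wz": 0},
    {"claw": 0,"dx": -0.005,"dy": 0,"dz": 0,"wx": 0,"wy": 0,"wz": 0}
  ]
}}

```text
t: 9.72
eef_pos: [0.5257, 0.0673, 0.0462]
tool_rot: [-0.0, -0.025, 1.0, 0.0]
contact_force: [-0.1, 0.1, -0.2]
gripper_width: 0.0
grasp_force: 0.3
```

>>> {"method": "drive_tool", "body": {
  "increments": [
    {"claw": 0,"dx": -0.006,"dy": 0,"dz": -0.0005,"wx": 0,"wy": 0,"wz": 0},
    {"claw": 0,"dx": -0.006,"dy": 0,"dz": 0,"wx": 0,"wy": 0,"wz": 0},
    {"claw": 0,"dx": -0.006,"dy": 0,"dz": 0,"wx": 0,"wy": 0,"wz": 0},
    {"claw": 0,"dx": -0.006,"dy": 0,"dz": 0,"wx": 0,"wy": 0,"wz": 0},
    {"claw": 0,"dx": -0.006,"dy": 0,"dz": 0,"wx": 0,"wy": 0,"wz": 0},
    {"claw": 0,"dx": -0.006,"dy": 0,"dz": 0,"wx": 0,"wy": 0,"wz": 0},
    {"claw": 0,"dx": -0.006,"dy": 0,"dz": 0,"wx": 0,"wy": 0,"wz": 0},
    {"claw": 0,"dx": -0.006,"dy": 0,"dz": 0,"wx": 0,"wy": 0,"wz": 0},
    {"claw": 0,"dx": 0,"dy": 0,"dz": 0,"wx": 0,"wy": 0,"wz": 0}
  ]
}}

```text
t: 10.85
eef_pos: [0.5743, 0.0698, 0.0469]
tool_rot: [0.001, -0.025, 1.0, -0.0]
contact_force: [0.5, -0.2, 0.6]
gripper_width: 0.002
grasp_force: 0.0
```

>>> {"method": "drive_tool", "body": {
  "increments": [
    {"claw": 0,"dx": -0.002,"dy": 0,"dz": 0,"wx": 0,"wy": 0,"wz": 0},
    {"claw": 0,"dx": -0.002,"dy": 0,"dz": 0,"wx": 0,"wy": 0,"wz": 0},
    {"claw": 0,"dx": -0.002,"dy": 0,"dz": 0,"wx": 0,"wy": 0,"wz": 0},
    {"claw": 0,"dx": -0.001,"dy": 0,"dz": 0,"wx": 0,"wy": 0,"wz": 0},
    {"claw": 0,"dx": -0.001,"dy": 0,"dz": 0,"wx": 0,"wy": 0,"wz": 0},
    {"claw": 0,"dx": 0,"dy": 0,"dz": 0,"wx": 0,"wy": 0,"wz": 0}
  ]
}}

```text
t: 11.6
eef_pos: [0.5815, 0.0701, 0.0468]
tool_rot: [0.0, -0.025, 1.0, 0.0]
contact_force: [-0.7, -0.4, -0.6]
gripper_width: 0.001
grasp_force: 0.3
```

```bash
python3 - <<'E'
from h import *
q,e=snap('scene','s7');p,d=snap('top','t7')
cv2.imwrite('pics/v7.png',np.hstack([cv2.resize(p[160:290,290:400],(400,473),interpolation=2),cv2.resize(q[200:320,300:400],(400,473),interpolation=2)])[:,:,::-1])
E
```

```text
(no output)
```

View pics/v7.png

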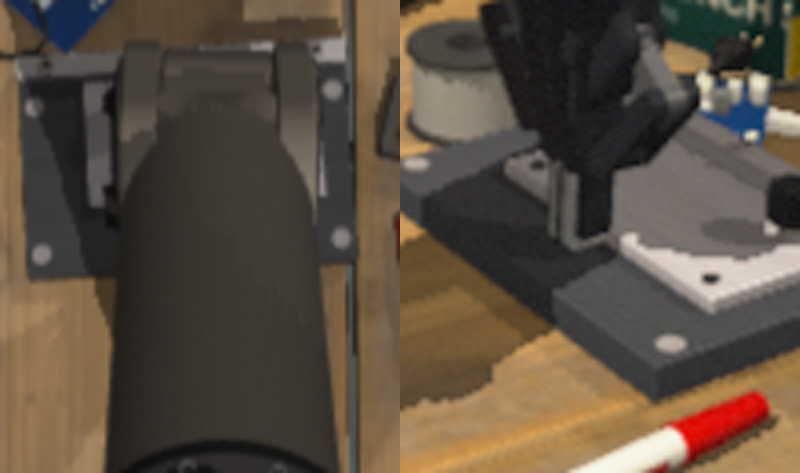

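The cover is wholly on the fixture and nearly at the fence. I'll press on gently until the force rises.

>>> {"method": "drive_tool", "body": {
  "increments": [
    {"claw": 0,"dx": -0.001,"dy": 0,"dz": 0,"wx": 0,"wy": 0,"wz": 0},
    {"claw": 0,"dx": -0.001,"dy": 0,"dz": 0,"wx": 0,"wy": 0,"wz": 0},
    {"claw": 0,"dx": 0,"dy": 0,"dz": 0,"wx": 0,"wy": 0,"wz": 0}
  ]
}}

```text
t: 12.08
eef_pos: [0.5835, 0.0702, 0.0468]
tool_rot: [0.0, -0.025, 1.0, 0.0]
contact_force: [-1.3, -0.5, -0.3]
gripper_width: -0.001
grasp_force: 0.3
```

>>> {"method": "drive_tool", "body": {
  "increments": [
    {"claw": 0,"dx": -0.001,"dy": 0,"dz": 0,"wx": 0,"wy": 0,"wz": 0},
    {"claw": 0,"dx": -0.001,"dy": 0,"dz": 0,"wx": 0,"wy": 0,"wz": 0},
    {"claw": 0,"dx": 0,"dy": 0,"dz": 0,"wx": 0,"wy": 0,"wz": 0}
  ]
}}

```text
t: 12.45
eef_pos: [0.5851, 0.0702, 0.0467]
tool_rot: [-0.0, -0.025, 1.0, -0.0]
contact_force: [-2.7, -1.1, 1.8]
gripper_width: 0.001
grasp_force: 1.1
```

>>> {"method": "drive_tool", "body": {
  "increments": [
    {"claw": 0,"dx": -0.001,"dy": 0,"dz": 0,"wx": 0,"wy": 0,"wz": 0},
    {"claw": 0,"dx": 0,"dy": 0,"dz": 0,"wx": 0,"wy": 0,"wz": 0}
  ]
}}

```text
t: 12.7
eef_pos: [0.5853, 0.0701, 0.0466]
tool_rot: [-0.001, -0.025, 1.0, -0.0]
contact_force: [-5.1, -1.5, 3.5]
gripper_width: -0.003
grasp_force: 2.5
```

>>> {"method": "drive_tool", "body": {
  "increments": [
    {"claw": 0,"dx": -0.002,"dy": 0,"dz": 0,"wx": 0,"wy": 0,"wz": 0},
    {"claw": 0,"dx": 0,"dy": 0,"dz": 0,"wx": 0,"wy": 0,"wz": 0}
  ]
}}

```text
t: 12.95
eef_pos: [0.5854, 0.0702, 0.0462]
tool_rot: [-0.003, -0.025, 1.0, -0.0]
contact_force: [-9.9, -1.8, 5.6]
gripper_width: -0.005
grasp_force: 4.7
```

It's a firm stop. I'll back off, lift and check.

>>> {"method": "drive_tool", "body": {
  "increments": [
    {"claw": 0,"dx": 0.003,"dy": 0,"dz": 0,"wx": 0,"wy": 0,"wz": 0},
    {"claw": 0,"dx": 0.006,"dy": 0,"dz": -0.002,"wx": 0,"wy": 0,"wz": 0},
    {"claw": 0,"dx": 0.03,"dy": 0,"dz": -0.01,"wx": 0,"wy": 0,"wz": 0},
    {"claw": 0,"dx": 0.03,"dy": 0,"dz": -0.04,"wx": 0,"wy": 0,"wz": 0},
    {"claw": 0,"dx": 0.03,"dy": 0,"dz": -0.05,"wx": 0,"wy": 0,"wz": 0},
    {"claw": 0,"dx": 0,"dy": 0.05,"dz": -0.03,"wx": 0,"wy": 0,"wz": 0},
    {"claw": 0,"dx": 0,"dy": 0.06,"dz": 0,"wx": 0,"wy": 0,"wz": 0},
    {"claw": 0,"dx": 0,"dy": 0.06,"dz": 0,"wx": 0,"wy": 0,"wz": 0},
    {"claw": 0,"dx": 0,"dy": 0.06,"dz": 0,"wx": 0,"wy": 0,"wz": 0},
    {"claw": 0,"dx": 0,"dy": 0.05,"dz": 0,"wx": 0,"wy": 0,"wz": 0},
    {"claw": 0,"dx": 0,"dy": 0,"dz": 0,"wx": 0,"wy": 0,"wz": 0}
  ]
}}

```text
t: 14.32
eef_pos: [0.4739, 0.3509, 0.179]
tool_rot: [0.001, -0.029, 1.0, 0.002]
contact_force: [-0.7, -0.2, -0.2]
gripper_width: 0.001
grasp_force: 0.0
```

```bash
python3 - <<'E'
from h import *
q,e=snap('scene','s8');p,d=snap('top','t8')
cv2.imwrite('pics/v8.png',np.hstack([cv2.resize(p[160:290,240:440],(500,325),interpolation=2),cv2.resize(q[200:320,300:400],(300,325),interpolation=2)])[:,:,::-1])
E
```

```text
(no output)
```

View pics/v8.png

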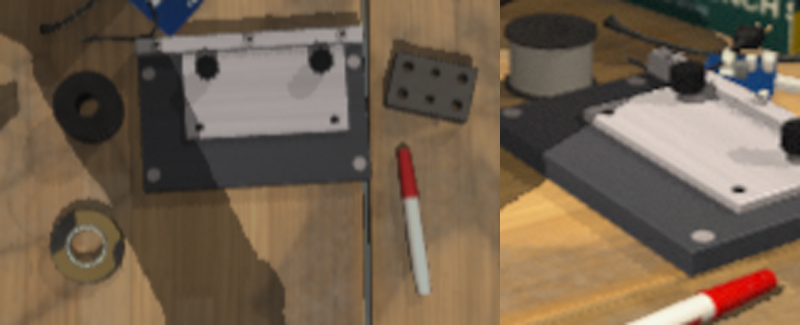

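The cover lies screws up with its far edge flush along the fence (about row 48 in the top view). It is wholly on the slab, and the bystanders haven't moved.

```bash
python3 -c "
from station import *
print(hand_in())"
```

```text
the job is handed in; nothing more can be done
None
```

The job is handed in: the cover was pushed, tipped over the front step and slid home, and in the last picture it lies screws up against the fence, wholly on the fixture, with nothing around it moved.

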